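# Set out the entrance desk's tablet and form clipboard on their sloped stands

### The arm

A 6-joint arm with a two-finger parallel gripper is mounted at the origin on the work surface. World frame = base frame: x ahead of the robot, y to its left, z up, the work surface at z = 0. Lengths are in m, angles in rad, forces in N, time in s.
With the tool pointing down it reaches from about 0.325 to 0.9 m from the base axis. Payload 6.1 kg.
Tool frame: the origin (TCP) lies at the very end of the fingers, on their centre line; the grasp point (between the pads) lies grip_depth behind it (grip_depth is the distance from the TCP to the grasp point, in m); z points along the fingers, y is the line along which they close (so a half turn about z gives the same grasp; the last joint's range is limited). The gripper opens to 85 mm and grips with 20 to 120 N. Pads are 22 mm wide; open, the fingers measure 114 mm over their backs; the gripper's body (76 mm by 85 mm) begins 54 mm behind the grasp point. The pads swing forward as they close: fully open they stand 13 mm farther back than shut.
Start: joints at [1.038, 0.22, 1.526, -0, 1.395, -0.126], TCP at [0.247, 0.574, 0.231] pointing down, gripper open.
Joint ranges: [-2.98, 2.98], [-0.91, 2.08], [0.09, 2.57], [-1.24, 4.39], [0.2, 2.65], [-2.68, 2.68]. Speed limits (rad/s): [2.57, 2.57, 3.01, 3.14, 3.14, 3.14].

### API

Orientations are given as a 3x3 rotation matrix whose columns are the frame's x, y, z axes.
In Python, from workcell import read_state, grab_frame, get_calibration, finish_job, look_for, place_of, grip_depth gives the robot as it stands.
- The arm moves only by the shell command python3 -m crank 'ROWS' [FORCE]. ROWS is JSON, a list that holds one entry, the list of rows, each a list of 7 numbers: the shift along the tool's x, y, z in cm, then the turn, a rotation vector about the tool's x, y, z in rad, then the finger opening in cm, from 0 to 8.54. In form: [[[x, y, z, wx, wy, wz, hand], ...]]. A call has exactly 8 rows; each row shifts and turns the commanded pose from where the row before left it, along the tool's axes as they then stand; what a row does not reach is not made up. A row lasts 1/8 s, in which the tool goes at most 62.5 mm and 10.7 degrees, less where a joint would pass 70% of its speed; a pose out of reach is approached as far as the arm can. A call with a gripper value outside its range is refused whole. The fingers move at their own pace and stop on an object; FORCE is the grip in N (left out, the last holds). Time passes only in rows, so rows that do not move let the fingers close, or fill a call up. It gives the time, the measured TCP pose, the force, the opening and the grip force at its end, in the units of the state.
- read_state(): the state, without advancing time (a new reading comes with each control period).
- grab_frame(name): name is "side" or "top"; returns the picture (384x512x3 uint8, red, green, blue); there is no depth.
- get_calibration(name): a dict with "mtx" (3x3 intrinsics, pixels), "dist_coeffs" ([k1, k2, p1, p2, k3] as OpenCV has them; the pictures are not rectified), "rvec" (rotation vector, rad) and "tvec" (3), from world to camera coordinates, as OpenCV has them. Camera axes: x right, y down, z forward; pixel columns grow to the right and rows downward; lengths in m; the calibration is good to about 2 mm. A picture is of the moment at which its call begins. get_calibration takes no time and is no camera call.
- finish_job(): hands the job in; it is judged then, once.
Trained networks look in the newest picture that a camera, given by its name, has taken for a name from the list of things; names that differ only in an ending like _2 or _b are one class to them, and where a whole thing is asked for, a point or a joint stands for the part that bears it (a point fixed in the world has none). Each returns a list of dicts, best first, with "score" (0 to 1); they miss things now and then, are a little off and sometimes report something else, mostly with a low value. They report only what shows in the picture. A call takes as long as a camera call. They do not tell look-alikes from the thing itself.
- look_for(camera, target): "extent" ([centre column, centre row, width, height] in pixels, round what is visible of it).
- place_of(camera, target): "uv" ([column, row] in pixels: a listed point, or the origin of a listed thing).
The state is a dict: "time_s": time; "joint_pos": joint angles; "joint_vel": joint speeds; "tau": joint torques, N m; "ee_pos": TCP position; "ee_rot": TCP orientation; "force": force on the tool from outside, world axes, zero at the start; "moment": the same for the moment, N m; "gripper_width": finger opening in m; "gripper_force": force on a finger pad.
Only numpy, scipy, OpenCV 4.12 (cv2) and the standard library are available. Lean on these libraries where they do the work, as an engineer would, in place of code of your own. Each camera call takes 0.05 s, during which the arm holds its last target. There are 200 camera calls.

### The job

Get the entrance desk ready for visitors: take the tablet and the blue clipboard out of the black upright rack and set them gently on their sloped stands, the tablet lengthways with its screen outwards on the aluminium swivel stand, the clipboard clip-up with its form outwards on the green stand, each centred, resting squarely on the bottom lip and flat against the backrest. The swivel stand turns at a touch and already faces the lane, so keep its red pointer at the white mark all the while. Leave the spare notice plate in the rack and everything else on the desk where it stands.

Things in the scene. Friction and masses are not known exactly. Their poses are not given: they have to be found in the camera images.
- tablet: Rugged check-in tablet, black, orange corners, light-blue screen on one face: a slab 190 wide x 125 high x 11 thick (mm), 0.34 to 0.53 kg. Starts upright, long edge down, in a rack slot. Origin: centre of its lower 190 x 11 edge; x out of the screen, y along the width, z up to the upper edge. Pinch it across its thickness at the middle of the upper edge.
- tablet_screen (a point): Middle of the tablet's screen, on its front face.
- clipboard: Blue box clipboard, a slab 130 wide x 170 high x 12 thick (mm), 0.24 to 0.38 kg, white form in front; a flat steel clip 70 wide stands 8 mm proud of the front over the top 34 mm (20 thick there: x -6 to +14 mm). Starts upright, clip up, in a rack slot. Origin: centre of its lower edge, mid-thickness of the board; x out of the form side, y along the width, z up.
- clipboard_form (a point): Middle of the form on the clipboard's front face.
- notice: Spare white notice plate with a green band, 150 wide x 115 high x 10 thick (mm), upright in the remaining slot, where it stays. Origin: centre of its lower edge; x out of the banded face, z up.
- rack: Black steel rack, fixed: base plate 190 (x) x 150 (y) x 10 high (mm), on which the things stand, facing its +x. Three slots along y at x = -56, 0, 56; any thing may be in any slot. A slot is 16 wide between guides 6 thick that reach 40 above the desk; things lift straight out and may overhang the rack's ends. Origin: centre of the underside, on the desk.
- swivel_base: Round base of the aluminium swivel tablet stand, 150 mm across, 12 mm high, fixed. Origin: centre of its underside, on the swivel axis; x points to the white mark, away from the robot.
- swivel (a joint): Turn of the swivel stand about the vertical, rad, positive anticlockwise from above; 0: red pointer at the white mark, where it starts (within 0.03). No detent, about 0.04 N m of friction: a newton at the edge of the rest turns it.
- tablet_rest (a point): The swivel stand's sloped rest, leaning back 25 degrees from vertical. Origin: mid-line where backrest meets lip floor, 85 mm above the desk, 25 ahead of the axis; x out of the backrest (to the visitors), y across, z up the slope. Backrest: plane x = 0, 5 thick, 120 wide, z 0 to 78. Lip floor z = 0, channel x 0 to 22, then an edge 5 thick, 10 high. Seated tablet: origin at (5.5, 0, 0), same axes.
- form_stand: Green sheet-metal stand for the clipboard, fixed, base plate 130 (x) x 110 (y) mm with two struts up to the top of the rest. Origin: on the desk; x points the way it faces, away from the robot.
- form_rest (a point): The green stand's sloped rest, leaning back 25 degrees from vertical. Origin: mid-line where backrest meets lip floor, 34 mm above the desk; x out of the backrest (to the visitors), y across, z up the slope. Backrest: plane x = 0, 5 thick, 110 wide, z 0 to 112. Lip floor z = 0, channel x 0 to 22, then an edge 5 thick, 10 high. Seated clipboard: origin at (6, 0, 0), same axes.
- sanitizer: Clear pump bottle with a blue label, 62 mm across, 151 mm high, loose. Origin: centre of its base.
- radio: Black two-way radio standing on end, 34 x 56 mm, 150 mm high with its stub aerial, loose. Origin: centre of its base.
- pen_cup: Dark round pen cup, 68 mm across, 95 mm high, pens to 140 mm, loose. Origin: centre of its base.
- tape: Roll of orange tape lying flat, 72 mm across, 48 mm high, loose. Origin: centre of its base.
- thermometer: White and blue forehead thermometer lying on its side, body 130 x 36 mm, 42 mm high, with a handle reaching 100 mm to its -y, loose. Origin: under the middle of its body.
- stapler: Black and blue stapler, 135 x 36 mm, 48 mm high, loose. Origin: centre of its base.
Mind the look-alikes: they are no part of the job. Leave any pink look-alike of the tablet alone.

How it is judged:
At the end, for the whole second after the job is handed in: Each thing released and still on its own rest: lower edge on the lip floor and back on the backrest within 4 mm, square within 4 degrees, within 20 mm of centre sideways, right way up, screen or form outwards; the swivel within 0.17 rad (10 degrees) of its mark (x of tablet in the frame of tablet_rest between 0.0015 and 0.0095 m and y of tablet in the frame of tablet_rest between -0.02 and 0.02 m and z of tablet in the frame of tablet_rest between -0.004 and 0.004 m and angle between the z axis of tablet and the z axis of tablet_rest, either way round below 0.07 rad and angle between the x axis of tablet and the x axis of tablet_rest, either way round below 0.07 rad and x of tablet_screen in the frame of tablet_rest above 0.0066 m and linear speed of each of tablet, clipboard below 0.02 m/s and angular speed of each of tablet, clipboard below 0.1 rad/s and x of clipboard in the frame of form_rest between 0.002 and 0.01 m and y of clipboard in the frame of form_rest between -0.02 and 0.02 m and z of clipboard in the frame of form_rest between -0.004 and 0.004 m and angle between the z axis of clipboard and the z axis of form_rest, either way round below 0.07 rad and angle between the x axis of clipboard and the x axis of form_rest, either way round below 0.07 rad and x of clipboard_form in the frame of form_rest above 0.0072 m and value of joint swivel between -0.17 and 0.17 rad); the robot touches nothing.
It fails at once if the swivel stand is turned more than 0.17 rad (10 degrees) from its mark (value of joint swivel above 0.17 rad or value of joint swivel below -0.17 rad).
It fails at once if the tablet is let fall on to its stand (faster than 0.3 m/s within 30 mm of its seat) (distance between tablet and tablet_rest below 0.03 m and linear speed of tablet above 0.3 m/s).
It fails at once if the clipboard is let fall on to its stand (faster than 0.3 m/s within 30 mm of its seat) (distance between clipboard and form_rest below 0.03 m and linear speed of clipboard above 0.3 m/s).
It fails at once if the spare notice plate or anything else loose on the desk is moved more than 25 mm (distance of any of notice, sanitizer, radio, pen_cup, tape, thermometer, stapler from where it was at the start of the episode above 0.025 m).
It also fails if it takes over 62 s, if anything falls off the work surface, if the arm or the gripper's body presses on something with over 40 N, if the wrist force passes 120 N, or if a joint passes its speed limit or range.

## Working session

There is one attempt and no reset: what is moved stays moved. The work goes in short steps, Python scripts to look and compute and a shell command to move; the robot and the scene stay as the last step left them, time stands still between calls to the robot, and variables do not carry over. Pictures are saved under pics/ and viewed, at most 10 in all, crops included, and the job is handed in when it is done.

```bash
mkdir -p pics; python3 - <<'E'
from workcell import *
import cv2
for n in("side","top"):
    f=grab_frame(n); cv2.imwrite(f"pics/{n}0.png",cv2.resize(f[:,:,::-1],(800,600)))
    c=get_calibration(n);print(n,c)
    for t in ["tablet","clipboard","notice","rack","swivel_base","tablet_rest","form_rest","form_stand","tablet_screen","clipboard_form"]:
        print(t,[( [round(x) for x in d["uv"]],round(d["score"],2)) for d in place_of(n,t)][:3])
s=read_state();print(s["ee_pos"],s["ee_rot"],s["time_s"],grip_depth)
E
```

```text
side {'mtx': array([[392.53394702,   0.        , 258.81512902],
       [  0.        , 392.53394702, 191.43172919],
       [  0.        ,   0.        ,   1.        ]]), 'dist_coeffs': array([-0.09805586,  0.        ,  0.        ,  0.        ,  0.        ]), 'rvec': array([ 2.28598679, -0.45446757,  0.17713025]), 'tvec': array([-0.50535821,  0.20795032,  1.08727281])}
tablet [([196, 351], 0.96), ([307, 280], 0.9)]
clipboard [([268, 294], 0.69)]
notice [([286, 280], 0.92), ([282, 156], 0.71), ([288, 284], 0.16)]
rack [([288, 284], 0.91), ([288, 196], 0.48)]
swivel_base [([211, 162], 0.78), ([219, 140], 0.62)]
tablet_rest [([220, 143], 0.91)]
form_rest [([288, 196], 0.88)]
form_stand [([282, 206], 0.94)]
tablet_screen [([312, 266], 0.97), ([196, 340], 0.89), ([218, 255], 0.25)]
clipboard_form [([271, 274], 0.64)]
top {'mtx': array([[419.09011703,   0.        , 257.99230277],
       [  0.        , 419.09011703, 194.74011992],
       [  0.        ,   0.        ,   1.        ]]), 'dist_coeffs': array([-0.00463114,  0.        ,  0.        ,  0.        ,  0.        ]), 'rvec': array([ 2.06145604, -2.16621803,  0.22188724]), 'tvec': array([0.00649571, 0.54710647, 1.07812331])}
tablet [([351, 186], 0.96), ([389, 304], 0.91)]
clipboard [([350, 226], 0.96)]
notice [([349, 205], 0.64)]
rack [([354, 208], 0.93), ([206, 260], 0.54)]
swivel_base [([141, 226], 0.95), ([250, 166], 0.44)]
tablet_rest [([134, 212], 0.83), ([176, 145], 0.24)]
form_rest [([252, 165], 0.69), ([131, 211], 0.65)]
form_stand [([249, 176], 0.73)]
tablet_screen [([359, 177], 0.91), ([398, 306], 0.69)]
clipboard_form [([356, 218], 0.95)]
[0.24728204 0.57398107 0.23128618] [[-9.18388093e-01  3.95680817e-01 -3.37973824e-05]
 [ 3.95680818e-01  9.18388093e-01 -3.06596857e-05]
 [ 1.89076640e-05 -4.15304662e-05 -9.99999999e-01]] 1.1 0.0187
```

View pics/side0.png

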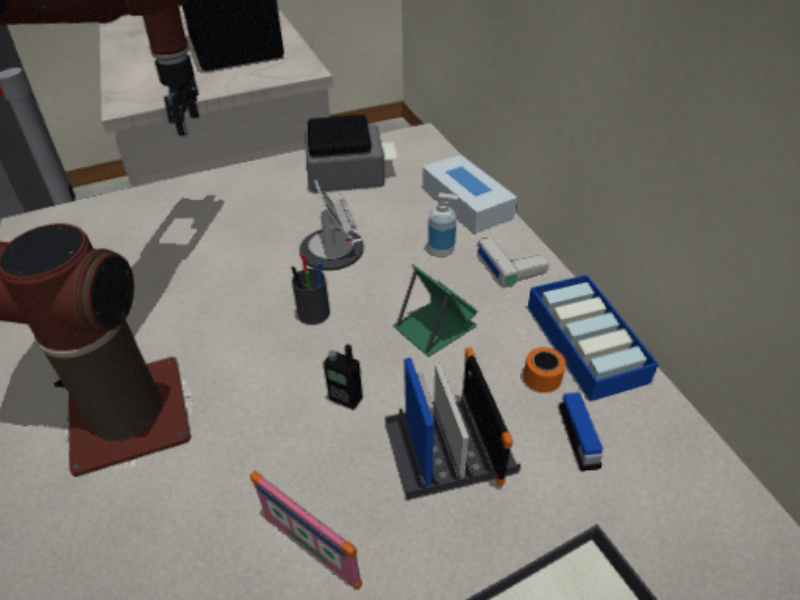

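View pics/top0.png

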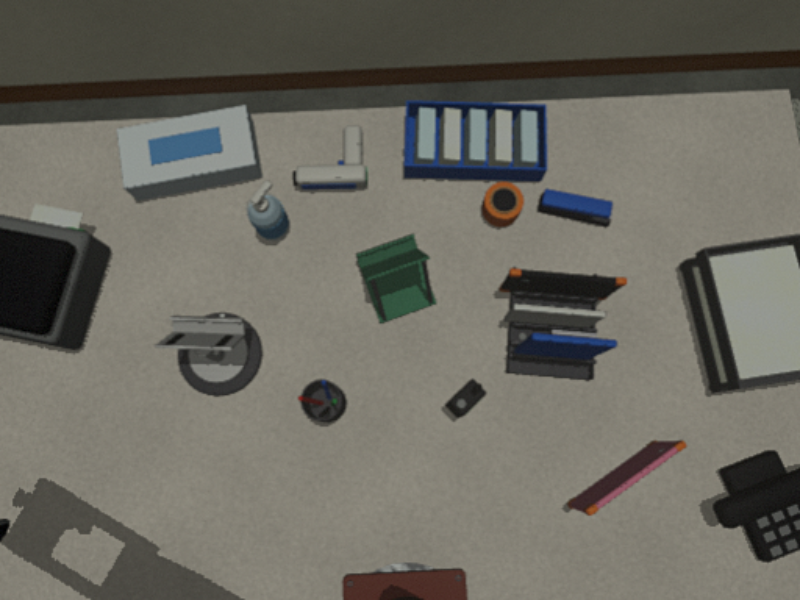

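The side view (800x600) shows the rack at about (455,440), with the clipboard in the near slot, the notice in the middle and the tablet in the far slot. The green stand is at (435,310) and the swivel stand at (335,230). The pink look-alike is at (305,530). The top view agrees: rack at (555,330), green stand at (395,280), swivel stand at (215,350). I'll triangulate next and make enlarged crops.

```bash
cat > h.py <<'E'
import numpy as np, cv2
from workcell import *
C={n:get_calibration(n) for n in("side","top")}
def ray(n,uv):
    c=C[n];R=cv2.Rodrigues(c["rvec"])[0]
    p=cv2.undistortPoints(np.array([[uv]],float),c["mtx"],c["dist_coeffs"])[0,0]
    return -R.T@c["tvec"], R.T@np.array([p[0],p[1],1.])
def onz(n,uv,z):
    o,d=ray(n,uv);return o+d*(z-o[2])/d[2]
def tri(a,b):
    o1,d1=ray("side",a);o2,d2=ray("top",b);d1/=np.linalg.norm(d1);d2/=np.linalg.norm(d2)
    t=np.linalg.lstsq(np.c_[d1,-d2],o2-o1,rcond=None)[0];p,q=o1+d1*t[0],o2+d2*t[1]
    return (p+q)/2,np.linalg.norm(p-q)
def proj(n,P):
    c=C[n];return cv2.projectPoints(np.array(P,float).reshape(-1,1,3),c["rvec"],c["tvec"],c["mtx"],c["dist_coeffs"])[0][:,0]
E
python3 - <<'E'
from h import *
np.set_printoptions(precision=4,suppress=True)
grab_frame("side");grab_frame("top")
pick={"tablet":((307,280),(351,186)),"tablet_screen":((312,266),(359,177)),"clipboard":((268,294),(350,226)),"clipboard_form":((271,274),(356,218)),"notice":((286,280),(349,205)),"rack":((288,284),(354,208)),"swivel_base":((211,162),(141,226)),"tablet_rest":((220,143),(134,212)),"form_rest":((288,196),(252,165)),"form_stand":((282,206),(249,176))}
for t,(a,b) in pick.items():
    r=[]
    for n,u in(("side",a),("top",b)):
        r.append(min(place_of(n,t),key=lambda d:np.hypot(*(np.array(d["uv"])-u)))["uv"])
    print(t,*tri(*r))
def crop(n,x,y,w,h,W,H):
    f=cv2.imread(f"pics/{n}0.png");f=grab_frame(n)[:,:,::-1]
    return cv2.resize(f[y:y+h,x:x+w],(W,H),interpolation=cv2.INTER_CUBIC)
# top rows: stands; bottom: rack
t=crop("top",95,140,200,120,800,480);cv2.imwrite("pics/c1.png",t)
a=crop("top",310,160,100,100,400,400);b=crop("side",240,215,100,110,400,440)
m=np.zeros((440,800,3),np.uint8);m[:400,:400]=a;m[:,400:]=b;cv2.imwrite("pics/c2.png",m)
E
```

```text
tablet [ 0.5682 -0.2871  0.0031] 0.0037340748850934573
tablet_screen [ 0.5794 -0.2882  0.057 ] 0.000767079013071674
clipboard [ 0.454  -0.2821 -0.0081] 0.005595440640144238
clipboard_form [ 0.4631 -0.281   0.0895] 0.0036996784442674354
notice [ 0.5166 -0.2726  0.0045] 0.004674012290999549
rack [ 0.51   -0.2822  0.0005] 0.004664296059615888
swivel_base [ 0.4905  0.3095 -0.001 ] 0.001029082307029237
tablet_rest [0.5141 0.3145 0.0712] 0.006449204966196708Traceback (most recent call last):
  File "<stdin>", line 8, in <module>
ValueError: min() iterable argument is empty
```

```bash
python3 - <<'E'
from h import *
np.set_printoptions(precision=4,suppress=True)
print(tri((288,196),(252,165)),tri((282,206),(249,176)))
F={n:grab_frame(n)[:,:,::-1] for n in C}
def crop(n,x,y,w,h,W,H): return cv2.resize(F[n][y:y+h,x:x+w],(W,H),interpolation=cv2.INTER_CUBIC)
cv2.imwrite("pics/c1.png",crop("top",95,140,200,120,800,480))
a=crop("top",310,160,100,100,400,400);b=crop("side",240,215,100,110,400,440)
m=np.zeros((440,800,3),np.uint8);m[:400,:400]=a;m[:,400:]=b;cv2.imwrite("pics/c2.png",m)
E
```

```text
(array([ 0.6387, -0.0087,  0.0378]), np.float64(0.004661529066765684)) (array([ 0.6218,  0.0013, -0.01  ]), np.float64(0.008843451532047849))
```

View pics/c1.png

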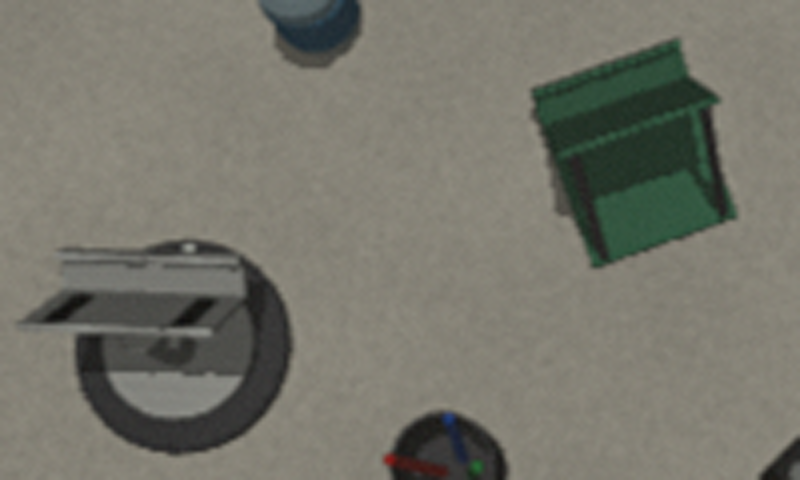

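View pics/c2.png

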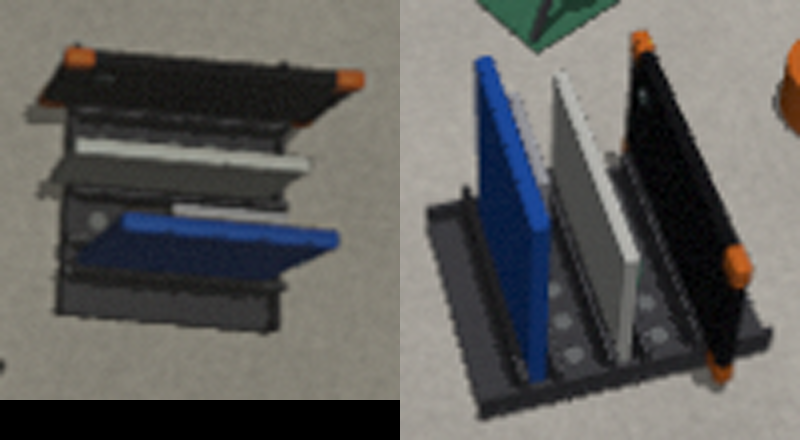

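The crops show all the edges clearly. Both stands face +x with small yaws and all three things stand parallel. I'll convert the picked edges at their known heights.

```bash
python3 - <<'E'
from h import *
np.set_printoptions(precision=4,suppress=True)
def L(name,o,a,b,z,sh=0):
    p,q=[onz("top",(o[0]+(X+.5)/4-.5,o[1]+(Y+.5)/4-.5),z) for X,Y in(a,b)]
    d=p-q;yaw=np.arctan2(-d[0],d[1]);m=(p+q)/2+sh*np.array([np.cos(yaw),np.sin(yaw),0])
    print(name,m,"yaw",np.degrees(yaw).round(2),"len",np.linalg.norm(d).round(4))
R=(310,160);S=(95,140)
L("tablet",R,(67,54),(363,80),.135)
L("clip",R,(125,222),(340,240),.18)
L("notice",R,(78,146),(308,165),.125)
L("rackbase->centre",R,(58,315),(278,330),.01,.095)
L("form top",S,(555,155),(718,98),.134,.0473+.004)
L("form lip",S,(533,92),(680,40),.0545,-.0202)
L("form base rear",S,(598,267),(735,215),.003,0)
L("swiv top",S,(20,323),(212,332),.155,.033+.004)
L("swiv lip",S,(60,250),(240,258),.1055,-.0202)
print("disc",onz("top",(95+183.5/4-.5,140+345/4-.5),.011),"mark",onz("top",(95+190/4-.5,140+246/4-.5),.012))
E
```

```text
tablet [ 0.5647 -0.2894  0.135 ] yaw -8.05 len 0.1878
clip [ 0.4531 -0.2776  0.18  ] yaw -7.71 len 0.1278
notice [ 0.5102 -0.2724  0.125 ] yaw -7.68 len 0.1457
rackbase->centre [ 0.5099 -0.2837  0.01  ] yaw -6.76 len 0.1516
form top [0.6413 0.0027 0.134 ] yaw 17.03 len 0.1103
form lip [0.6385 0.0002 0.0545] yaw 17.41 len 0.1081
form base rear [ 0.5427 -0.0297  0.003 ] yaw 18.29 len 0.104
swiv top [0.5128 0.3071 0.155 ] yaw -5.53 len 0.1177
swiv lip [0.5105 0.3071 0.1055] yaw -5.42 len 0.1167
disc [0.4846 0.3097 0.011 ] mark [0.5543 0.3054 0.012 ]
```

```bash
cat >> h.py <<'E'
from scipy.spatial.transform import Rotation as Ro
def tool(yaw,tilt=0):
    # tool x=slab y, tool y=slab x, tool z=-slab z ; tilt=lean back
    c,s=np.cos(np.radians(yaw)),np.sin(np.radians(yaw))
    R=np.array([[0,c,0],[1.,s,0],[0,0,-1]]);R[:,0]=[-s,c,0]
    return R@Ro.from_rotvec([-np.radians(tilt),0,0]).as_matrix()
def plan(p,R):
    s=read_state();r=Ro.from_matrix(s["ee_rot"].T@R).as_rotvec()
    np.set_printoptions(precision=3,suppress=True)
    print("turn",r,"then shift cm (new axes)",R.T@(np.array(p)-s["ee_pos"])*100,"now axes",s["ee_rot"].T@(np.array(p)-s["ee_pos"])*100)
    print("t",s["time_s"],"ee",s["ee_pos"],"F",s["force"],"w",s["gripper_width"],s["gripper_force"])
E
python3 -c "
from h import *
plan([.5647,-.2894,.231],tool(-7.8))"
```

```text
turn [-0.   0.   1.3] then shift cm (new axes) [-81.232  43.164   0.03 ] now axes [-63.311 -66.734   0.031]
t 2.2 ee [0.247 0.574 0.231] F [ 0.739  0.062 -0.828] w 0.08557088245061614 0.0
```

```bash
python3 -m crank '[[[0,0,0,0,0,0.1625,4],[0,0,0,0,0,0.1625,4],[0,0,0,0,0,0.1625,4],[0,0,0,0,0,0.1625,4],[0,0,0,0,0,0.1625,4],[0,0,0,0,0,0.1625,4],[0,0,0,0,0,0.1625,4],[0,0,0,0,0,0.1625,4]]]' 40
python3 -m crank '[[[-5,2.7,0,0,0,0,4],[-5,2.7,0,0,0,0,4],[-5,2.7,0,0,0,0,4],[-5,2.7,0,0,0,0,4],[-5,2.7,0,0,0,0,4],[-5,2.7,0,0,0,0,4],[-5,2.7,0,0,0,0,4],[-5,2.7,0,0,0,0,4]]]'
python3 -m crank '[[[-5,2.7,0,0,0,0,4],[-5,2.7,0,0,0,0,4],[-5,2.7,0,0,0,0,4],[-5,2.7,0,0,0,0,4],[-5,2.7,0,0,0,0,4],[-5,2.7,0,0,0,0,4],[-5,2.7,0,0,0,0,4],[0,0,0,0,0,0,4]]]'
python3 -c "
from h import *
plan([.5647,-.2894,.231],tool(-7.8))"
```

```text
time_s: 3.2
ee_pos: [0.2473, 0.574, 0.2313]
ee_rot: [[0.141, 0.99, 0.0], [0.99, -0.141, 0.0], [0.0, 0.0, -1.0]]
force: [0.1, 0.6, -0.5]
gripper_width: 0.0402
gripper_force: 0.0
time_s: 4.2
ee_pos: [0.4075, 0.1467, 0.2317]
ee_rot: [[0.135, 0.991, 0.001], [0.991, -0.135, 0.0], [0.0, 0.001, -1.0]]
force: [1.0, 0.3, 0.0]
gripper_width: 0.04
gripper_force: 0.0
time_s: 5.2
ee_pos: [0.5471, -0.2276, 0.2305]
ee_rot: [[0.14, 0.99, -0.001], [0.99, -0.14, -0.0], [-0.001, -0.001, -1.0]]
force: [-0.3, 1.1, -0.1]
gripper_width: 0.0402
gripper_force: 0.0
turn [-0.001  0.001 -0.004] then shift cm (new axes) [-5.888  2.583 -0.049] now axes [-5.878  2.606 -0.047]
t 5.2 ee [ 0.547 -0.228  0.231] F [-0.324  1.075 -0.115] w 0.04015540462684194 0.0
```

```bash
python3 -m crank '[[[-2.95,1.3,0,0,0,0,4],[-2.95,1.3,0,0,0,0,4],[0,0,2,0,0,0,4],[0,0,2,0,0,0,4],[0,0,2,0,0,0,4],[0,0,1.5,0,0,0,4],[0,0,0,0,0,0,4],[0,0,0,0,0,0,4]]]'
python3 - <<'E'
from h import *
plan([.5647,-.2894,.108],tool(-7.8))
F={n:grab_frame(n)[:,:,::-1] for n in C}
def crop(n,x,y,w,h,W,H): return cv2.resize(F[n][y:y+h,x:x+w],(W,H),interpolation=cv2.INTER_CUBIC)
cv2.imwrite("pics/g1.png",np.hstack([crop("top",310,140,100,120,400,480),crop("side",240,195,100,120,400,480)]))
E
```

```text
time_s: 6.2
ee_pos: [0.565, -0.286, 0.1569]
ee_rot: [[0.135, 0.991, 0.001], [0.991, -0.135, -0.001], [-0.0, 0.001, -1.0]]
force: [0.7, 0.2, 0.6]
gripper_width: 0.0397
gripper_force: 0.0
turn [0.001 0.    0.   ] then shift cm (new axes) [-0.337  0.012  4.893] now axes [-0.335  0.008  4.893]
t 6.2 ee [ 0.565 -0.286  0.157] F [0.679 0.211 0.584] w 0.039739296829029915 0.0
```

View pics/g1.png

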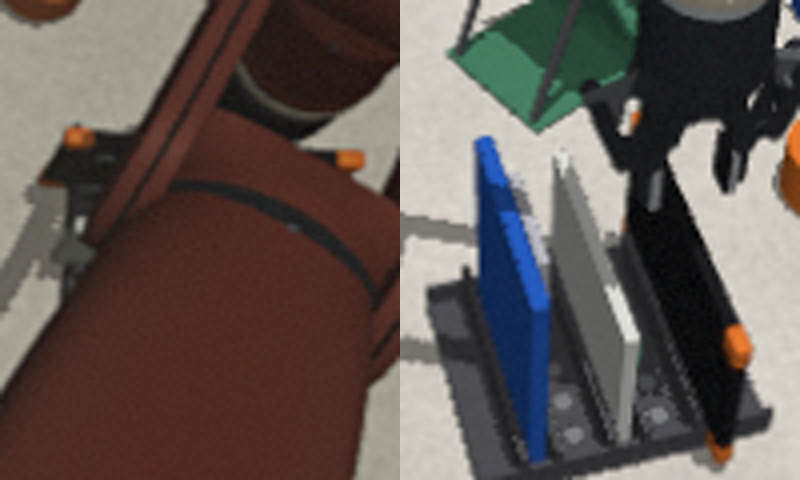

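The fingers straddle the tablet's upper edge: in the side crop the pads are at (655,185) and (735,170), either side of the edge. I'll descend and grip.

```bash
python3 -m crank '[[[-0.35,0,1.5,0,0,0,4],[0,0,1.5,0,0,0,4],[0,0,1.2,0,0,0,4],[0,0,0.7,0,0,0,4],[0,0,0,0,0,0,0],[0,0,0,0,0,0,0],[0,0,0,0,0,0,0],[0,0,0,0,0,0,0]]]' 45
python3 -m crank '[[[0,0,0,0,0,0,0],[0,0,0,0,0,0,0],[0,0,0,0,0,0,0],[0,0,-1,0,0,0,0],[0,0,-1,0,0,0,0],[0,0,-1,0,0,0,0],[0,0,-1,0,0,0,0],[0,0,-1,0,0,0,0]]]'
```

```text
time_s: 7.3
ee_pos: [0.5643, -0.2895, 0.1075]
ee_rot: [[0.136, 0.991, 0.0], [0.991, -0.136, -0.0], [-0.0, 0.0, -1.0]]
force: [0.4, -0.3, -2.4]
gripper_width: 0.0105
gripper_force: 47.7
time_s: 8.3
ee_pos: [0.5642, -0.2895, 0.1582]
ee_rot: [[0.136, 0.991, 0.0], [0.991, -0.136, -0.0], [-0.0, 0.0, -1.0]]
force: [0.3, 0.1, -4.2]
gripper_width: 0.0102
gripper_force: 47.5
```

```bash
cat >> h.py <<'E'
TR=(np.array([.5108,.3071,.085]),-5.5); FR=(np.array([.640,.0012,.034]),17.4)
def seat(rest,xoff,h,below,yo=0):
    # TCP for slab lower edge h above lip floor, xoff (m) TCP-line from backrest, below=dist TCP->lower edge
    p,yaw=rest;T=tool(yaw,25);return p+T[:,1]*xoff+T[:,0]*yo-T[:,2]*(h+below),T
E
python3 -m crank '[[[0,0,-4,0,0,0,0],[0,0,-4,0,0,0,0],[0,0,-4,0,0,0,0],[0,0,-2.5,0,0,0,0],[0,0,0,0,0,0,0],[0,0,0,0,0,0,0],[0,0,0,0,0,0,0],[0,0,0,0,0,0,0]]]'
python3 -c "
from h import *
plan(*seat(TR,.011,.08,.0975))"
```

```text
time_s: 9.3
ee_pos: [0.5637, -0.2892, 0.3007]
ee_rot: [[0.136, 0.991, -0.002], [0.991, -0.136, 0.001], [0.001, -0.002, -1.0]]
force: [0.5, -0.3, -4.2]
gripper_width: 0.01
gripper_force: 47.5
turn [-0.438  0.008 -0.04 ] then shift cm (new axes) [ 58.844 -17.967  -2.839] now axes [ 58.092 -19.815   5.127]
t 9.3 ee [ 0.564 -0.289  0.301] F [ 0.51  -0.313 -4.211] w 0.010010981737378357 47.51789689064026
```

```bash
python3 -m crank '[[[2.5,-0.8,0,0,0,0,0],[4.8,-1.65,0,0,0,0,0],[4.8,-1.65,0,0,0,0,0],[4.8,-1.65,0,0,0,0,0],[4.8,-1.65,0,0,0,0,0],[4.8,-1.65,0,0,0,0,0],[4.8,-1.65,0,0,0,0,0],[4.8,-1.65,0,0,0,0,0]]]'
python3 -m crank '[[[4.8,-1.65,0,0,0,0,0],[4.8,-1.65,0,0,0,0,0],[4.8,-1.65,0,0,0,0,0],[4.5,-1.6,0,0,0,0,0],[2.5,-1,0,0,0,0,0],[0,0,0,0,0,0,0],[0,0,0,-0.08,0.001,-0.008,0],[0,0,0,-0.09,0.002,-0.008,0]]]'
python3 -m crank '[[[0,0,0,-0.09,0.002,-0.008,0],[0,0,0,-0.09,0.002,-0.008,0],[0,0,0,-0.088,0.001,-0.008,0],[0,0,0,0,0,0,0],[0,0,0,0,0,0,0],[0,0,0,0,0,0,0],[0,0,0,0,0,0,0],[0,0,0,0,0,0,0]]]'
python3 - <<'E'
from h import *
plan(*seat(TR,.011,.08,.0975))
F={n:grab_frame(n)[:,:,::-1] for n in C}
def crop(n,x,y,w,h,W,H): return cv2.resize(F[n][y:y+h,x:x+w],(W,H),interpolation=cv2.INTER_CUBIC)
cv2.imwrite("pics/p1.png",np.hstack([crop("top",70,140,140,140,400,400),crop("side",150,60,130,130,400,400)]))
E
```

```text
time_s: 10.3
ee_pos: [0.4901, 0.0865, 0.3021]
ee_rot: [[0.136, 0.991, 0.0], [0.991, -0.136, 0.0], [0.0, 0.0, -1.0]]
force: [1.1, 0.1, -3.4]
gripper_width: 0.0105
gripper_force: 47.4
time_s: 11.3
ee_pos: [0.4455, 0.3061, 0.3019]
ee_rot: [[0.121, 0.978, 0.17], [0.993, -0.119, -0.02], [0.001, 0.171, -0.985]]
force: [-0.0, 0.3, -4.4]
gripper_width: 0.0102
gripper_force: 47.5
time_s: 12.3
ee_pos: [0.4452, 0.3071, 0.3023]
ee_rot: [[0.096, 0.902, 0.422], [0.995, -0.087, -0.041], [-0.001, 0.424, -0.906]]
force: [0.6, 0.1, -3.8]
gripper_width: 0.0104
gripper_force: 47.5
turn [0.001 0.001 0.   ] then shift cm (new axes) [ 0.628 -2.165  4.7  ] now axes [ 0.632 -2.171  4.696]
t 12.3 ee [0.445 0.307 0.302] F [ 0.62   0.145 -3.808] w 0.010415248932719634 47.51408278942108
```

View pics/p1.png

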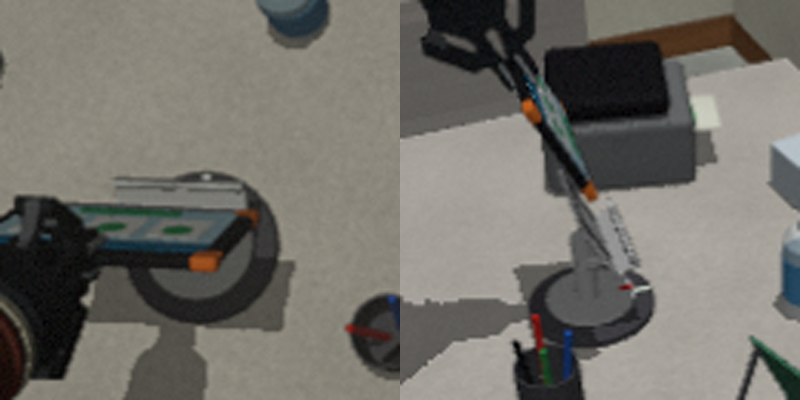

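The tablet is screen outwards and parallel to the rest in both crops. I'll line it up and lower it.

```bash
python3 -m crank '[[[0.3,-1.1,0,0,0,0,0],[0.3,-1.05,0,0,0,0,0],[0,0,2.5,0,0,0,0],[0,0,3,0,0,0,0],[0,0,2.2,0,0,0,0],[0,0,1,0,0,0,0],[0,0,0,0,0,0,0],[0,0,0,0,0,0,0]]]'
python3 - <<'E'
from h import *
plan(*seat(TR,.011,.0,.0975))
F={n:grab_frame(n)[:,:,::-1] for n in C}
def crop(n,x,y,w,h,W,H): return cv2.resize(F[n][y:y+h,x:x+w],(W,H),interpolation=cv2.INTER_CUBIC)
cv2.imwrite("pics/p2.png",np.hstack([crop("top",90,160,100,100,400,400),crop("side",180,80,80,80,400,400)]))
E
```

```text
time_s: 13.4
ee_pos: [0.463, 0.312, 0.2156]
ee_rot: [[0.095, 0.901, 0.423], [0.995, -0.086, -0.04], [0.0, 0.425, -0.905]]
force: [0.9, -0.1, -4.1]
gripper_width: 0.01
gripper_force: 47.5
turn [ 0.003 -0.001  0.001] then shift cm (new axes) [-0.033 -0.066  4.112] now axes [-0.035 -0.078  4.111]
t 13.4 ee [0.463 0.312 0.216] F [ 0.917 -0.119 -4.076] w 0.009983751724542505 47.45803892612457
```

View pics/p2.png

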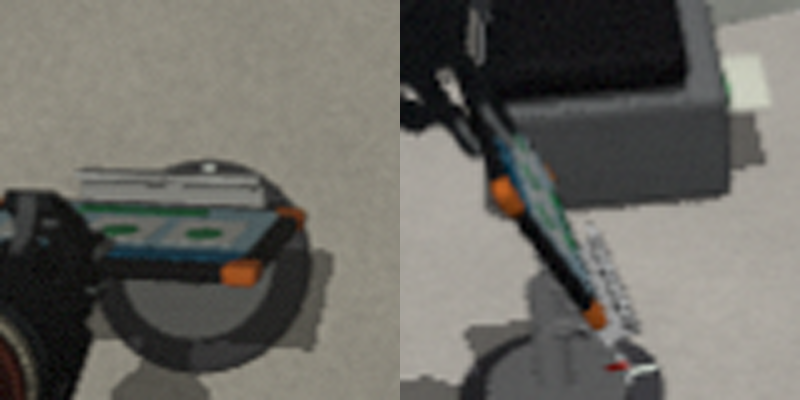

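The tablet sits just ahead of the backrest, above the channel, and the pointer is still at its mark. I'll lower it slowly.

```bash
python3 -m crank '[[[0,-0.06,1,0,0,0,0],[0,0,1,0,0,0,0],[0,0,0.8,0,0,0,0],[0,0,0.3,0,0,0,0],[0,0,0.3,0,0,0,0],[0,0,0.2,0,0,0,0],[0,0,0,0,0,0,0],[0,0,0,0,0,0,0]]]'
python3 -m crank '[[[0,-0.06,0,0,0,0,0],[0,-0.06,0,0,0,0,0],[0,-0.06,0,0,0,0,0],[0,-0.06,0,0,0,0,0],[0,-0.06,0,0,0,0,0],[0,0,0,0,0,0,0],[0,0,0,0,0,0,0],[0,0,0,0,0,0,0]]]'
python3 -c "
from h import *
plan(*seat(TR,.0055,.0,.0975))"
```

```text
time_s: 14.5
ee_pos: [0.4776, 0.3102, 0.1818]
ee_rot: [[0.095, 0.901, 0.423], [0.995, -0.086, -0.041], [-0.0, 0.425, -0.905]]
force: [-0.1, 0.2, -4.3]
gripper_width: 0.0103
gripper_force: 47.5
time_s: 15.5
ee_pos: [0.4748, 0.3103, 0.1803]
ee_rot: [[0.095, 0.901, 0.422], [0.995, -0.086, -0.041], [-0.001, 0.424, -0.906]]
force: [0.3, 0.0, -4.0]
gripper_width: 0.0098
gripper_force: 47.5
turn [0.002 0.    0.001] then shift cm (new axes) [ 0.025 -0.204  0.41 ] now axes [ 0.025 -0.205  0.41 ]
t 15.5 ee [0.475 0.31  0.18 ] F [ 0.268  0.045 -3.972] w 0.009781025583739791 47.50843048095703
```

No contact yet. I'll step down, then lean back, watching the force.

```bash
python3 -m crank '[[[0,0,0.1,0,0,0,0],[0,0,0.1,0,0,0,0],[0,0,0.1,0,0,0,0],[0,0,0.05,0,0,0,0],[0,0,0,0,0,0,0],[0,0,0,0,0,0,0],[0,0,0,0,0,0,0],[0,0,0,0,0,0,0]]]'
python3 -m crank '[[[0,-0.05,0,0,0,0,0],[0,-0.05,0,0,0,0,0],[0,-0.05,0,0,0,0,0],[0,0,0,0,0,0,0],[0,0,0,0,0,0,0],[0,0,0,0,0,0,0],[0,0,0,0,0,0,0],[0,0,0,0,0,0,0]]]'
python3 -c "
from h import *
plan(*seat(TR,.0055,.0,.0975))"
```

```text
time_s: 16.5
ee_pos: [0.4763, 0.3102, 0.1771]
ee_rot: [[0.095, 0.901, 0.422], [0.995, -0.086, -0.041], [-0.001, 0.424, -0.906]]
force: [0.9, -0.8, -3.6]
gripper_width: 0.01
gripper_force: 47.6
time_s: 17.5
ee_pos: [0.4749, 0.3103, 0.1765]
ee_rot: [[0.095, 0.901, 0.422], [0.995, -0.086, -0.041], [-0.001, 0.424, -0.906]]
force: [-0.8, -0.3, -3.8]
gripper_width: 0.0103
gripper_force: 47.5
turn [0.002 0.    0.001] then shift cm (new axes) [ 0.027 -0.053  0.06 ] now axes [ 0.027 -0.053  0.059]
t 17.5 ee [0.475 0.31  0.176] F [-0.756 -0.294 -3.797] w 0.010303640184805292 47.5323611497879
```

```bash
python3 -m crank '[[[0,0,0.05,0,0,0,0],[0,0,0.05,0,0,0,0],[0,0,0.05,0,0,0,0],[0,0,0,0,0,0,0],[0,0,0,0,0,0,0],[0,0,0,0,0,0,0],[0,0,0,0,0,0,0],[0,0,0,0,0,0,0]]]'
python3 -m crank '[[[0,-0.04,0,0,0,0,0],[0,-0.04,0,0,0,0,0],[0,0,0,0,0,0,0],[0,0,0,0,0,0,0],[0,0,0,0,0,0,0],[0,0,0,0,0,0,0],[0,0,0,0,0,0,0],[0,0,0,0,0,0,0]]]'
python3 -c "
from h import *
plan(*seat(TR,.0055,.0,.0975))"
```

```text
time_s: 18.5
ee_pos: [0.4758, 0.3101, 0.1764]
ee_rot: [[0.096, 0.901, 0.423], [0.995, -0.086, -0.041], [-0.001, 0.425, -0.905]]
force: [-7.2, -3.9, 6.1]
gripper_width: 0.0101
gripper_force: 49.3
time_s: 19.5
ee_pos: [0.4755, 0.3102, 0.1763]
ee_rot: [[0.096, 0.901, 0.424], [0.995, -0.086, -0.041], [-0.001, 0.426, -0.905]]
force: [-4.6, -4.3, 5.4]
gripper_width: 0.0104
gripper_force: 49.1
turn [0.003 0.001 0.   ] then shift cm (new axes) [ 0.033 -0.093  0.019] now axes [ 0.033 -0.093  0.019]
t 19.5 ee [0.475 0.31  0.176] F [-4.614 -4.256  5.364] w 0.010391335179002193 49.112945795059204
```

```bash
python3 -m crank '[[[0,0,-0.06,0,0,0,0],[0,-0.04,0,0,0,0,0],[0,-0.04,0,0,0,0,0],[0,-0.03,0,0,0,0,0],[0,0,0,0,0,0,0],[0,0,0,0,0,0,0],[0,0,0,0,0,0,0],[0,0,0,0,0,0,0]]]'
python3 - <<'E'
from h import *
plan(*seat(TR,.0055,.0,.0975))
F={n:grab_frame(n)[:,:,::-1] for n in C}
def crop(n,x,y,w,h,W,H): return cv2.resize(F[n][y:y+h,x:x+w],(W,H),interpolation=cv2.INTER_CUBIC)
cv2.imwrite("pics/p3.png",np.hstack([crop("top",90,160,100,100,400,400),crop("side",180,90,80,80,400,400)]))
E
```

```text
time_s: 20.5
ee_pos: [0.4743, 0.3107, 0.1757]
ee_rot: [[0.095, 0.901, 0.424], [0.995, -0.086, -0.04], [0.0, 0.426, -0.905]]
force: [0.9, -2.0, 6.3]
gripper_width: 0.0105
gripper_force: 48.7
turn [ 0.003 -0.     0.001] then shift cm (new axes) [-0.014  0.038  0.024] now axes [-0.014  0.038  0.025]
t 20.5 ee [0.474 0.311 0.176] F [ 0.859 -2.046  6.284] w 0.010484283226635877 48.724071979522705
```

View pics/p3.png

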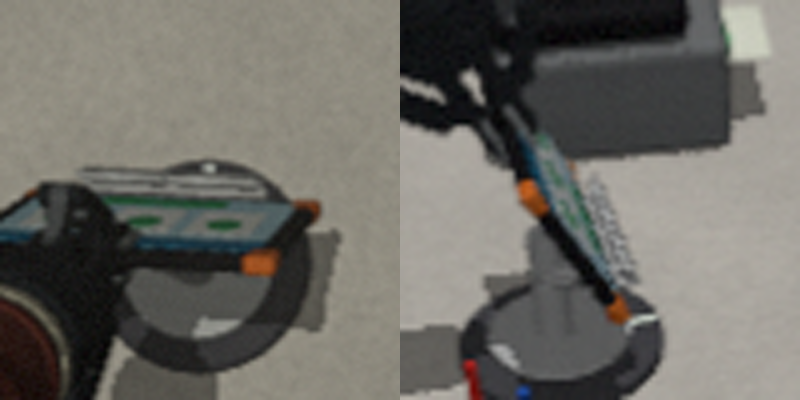

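The tablet's lower edge is in the channel and the swivel is still near its mark. The forces show floor and backrest contact, so I'll release gently.

```bash
python3 -m crank '[[[0,0.02,-0.03,0,0,0,0],[0,0,0,0,0,0,1.2],[0,0,0,0,0,0,1.4],[0,0,0,0,0,0,1.8],[0,0,0,0,0,0,2.4],[0,0,0,0,0,0,3],[0,0,0,0,0,0,3],[0,0,0,0,0,0,3]]]' 20
python3 -m crank '[[[0,0,-0.5,0,0,0,3],[0,0,-1,0,0,0,3],[0,0,-2,0,0,0,3],[0,0,-3,0,0,0,3],[0,0,-3,0,0,0,3],[0,0,-3,0,0,0,3],[0,0,0,0,0,0,3],[0,0,0,0,0,0,3]]]'
python3 - <<'E'
from h import *
plan([.4531+.004*.99,-.2776-.0005,.30],tool(-7.7))
F={n:grab_frame(n)[:,:,::-1] for n in C}
def crop(n,x,y,w,h,W,H): return cv2.resize(F[n][y:y+h,x:x+w],(W,H),interpolation=cv2.INTER_CUBIC)
cv2.imwrite("pics/p4.png",np.hstack([crop("top",90,160,100,100,400,400),crop("side",180,90,80,80,400,400)]))
E
```

```text
time_s: 21.6
ee_pos: [0.4737, 0.3104, 0.1752]
ee_rot: [[0.095, 0.901, 0.422], [0.995, -0.086, -0.041], [-0.001, 0.424, -0.906]]
force: [0.7, -0.3, -0.4]
gripper_width: 0.0301
gripper_force: 0.0
time_s: 22.6
ee_pos: [0.4207, 0.3155, 0.2879]
ee_rot: [[0.095, 0.902, 0.422], [0.995, -0.086, -0.041], [-0.001, 0.424, -0.906]]
force: [0.3, -0.4, -0.6]
gripper_width: 0.0297
gripper_force: 0.0
turn [ 0.438 -0.008  0.039] then shift cm (new axes) [-58.333  11.557  -1.206] now axes [-58.741   8.887   2.884]
t 22.6 ee [0.421 0.315 0.288] F [ 0.29  -0.392 -0.562] w 0.02968266771339246 0.0
```

View pics/p4.png

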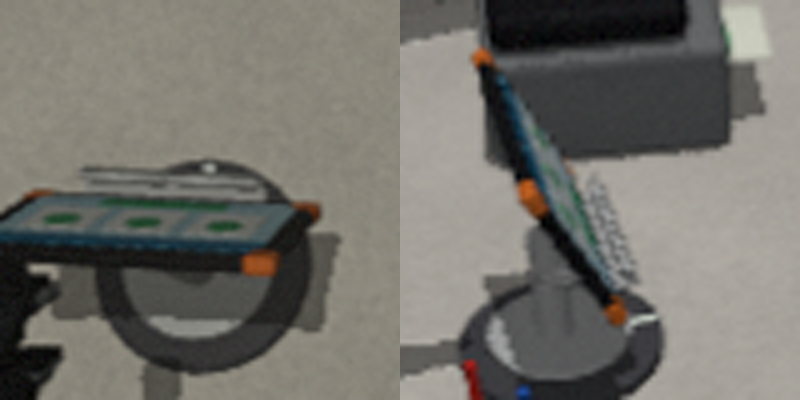

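The tablet is seated with its screen outwards and the pointer at the mark. On to the clipboard, with a numeric check of the tablet's corners along the way.

```bash
python3 -m crank '[[[0,0,-1,0,0,0,3],[0,0,-1,0.0876,-0.0016,0.008,3],[0,0,0,0.0876,-0.0016,0.008,4.5],[0,0,0,0.0876,-0.0016,0.008,4.5],[0,0,0,0.0876,-0.0016,0.008,4.5],[0,0,0,0.0876,-0.0016,0.008,4.5],[-2,0.4,0,0,0,0,4.5],[-4,0.8,0,0,0,0,4.5]]]'
python3 -m crank '[[[-4.8,0.95,0,0,0,0,4.5],[-4.8,0.95,0,0,0,0,4.5],[-4.8,0.95,0,0,0,0,4.5],[-4.8,0.95,0,0,0,0,4.5],[-4.8,0.95,0,0,0,0,4.5],[-4.8,0.95,0,0,0,0,4.5],[-4.8,0.95,0,0,0,0,4.5],[-4.8,0.95,0,0,0,0,4.5]]]'
python3 - <<'E'
from h import *
plan([.4531+.004,-.2781,.25],tool(-7.7))
p,y=TR;T=tool(y,25)
q=lambda a,b,c:p+T[:,1]*a+T[:,0]*b-T[:,2]*c
P=[q(0,-.095,.125),q(0,-.095,0),q(0,.095,.125),q(.011,-.095,0)]
print("top crop pred",(proj("top",P)-[90,160])*4+1.5)
print("side crop pred",(proj("side",P)-[180,90])*5+2)
f=grab_frame("top");print([(t,place_of("top",t)[:2]) for t in("tablet","tablet_screen","clipboard")], proj("top",[q(.0055,0,0),q(.011,0,.0625)]))
E
```

```text
time_s: 23.7
ee_pos: [0.4161, 0.2543, 0.306]
ee_rot: [[0.134, 0.991, 0.001], [0.991, -0.134, -0.001], [-0.001, 0.001, -1.0]]
force: [-0.1, -0.6, 0.3]
gripper_width: 0.0451
gripper_force: 0.0
time_s: 24.7
ee_pos: [0.4383, -0.1375, 0.3066]
ee_rot: [[0.136, 0.991, 0.001], [0.991, -0.136, -0.002], [-0.002, 0.001, -1.0]]
force: [0.7, 0.2, -0.4]
gripper_width: 0.045
gripper_force: 0.0
turn [ 0.001  0.002 -0.002] then shift cm (new axes) [-13.685   3.745   5.663] now axes [-13.669   3.76    5.692]
t 24.7 ee [ 0.438 -0.137  0.307] F [ 0.666  0.158 -0.374] w 0.0449610198458 0.0
top crop pred [[271.929 274.824]
 [320.567 216.306]
 [-52.631 259.692]
 [320.453 200.077]]
side crop pred [[116.794 198.432]
 [213.23  326.13 ]
 [ 67.013  51.66 ]
 [227.288 317.784]]
[('tablet', [{'uv': [390.0, 300.9], 'score': 0.8}, {'uv': [132.6, 215.0], 'score': 0.68}]), ('tablet_screen', [{'uv': [123.8, 213.1], 'score': 0.91}, {'uv': [397.7, 304.3], 'score': 0.87}]), ('clipboard', [{'uv': [352.5, 228.5], 'score': 0.57}])] [[133.565 210.011]
 [125.648 214.537]]
```

```bash
python3 -m crank '[[[-4.5,1.25,0,0,0,0,4.5],[-4.5,1.25,0,0,0,0,4.5],[-3.2,0.8,0,0,0,0,4.5],[-1.47,0.45,0,0,0,0,4.5],[0,0,4,0,0,0,4.5],[0,0,4,0,0,0,4.5],[0,0,2.5,0,0,0,4.5],[0,0,0,0,0,0,4.5]]]'
python3 -c "
from h import *
plan([.4531+.004,-.2781,.153],tool(-7.7))"
```

```text
time_s: 25.9
ee_pos: [0.457, -0.2735, 0.1993]
ee_rot: [[0.134, 0.991, -0.004], [0.991, -0.134, 0.003], [0.003, -0.004, -1.0]]
force: [-0.8, 0.8, 1.0]
gripper_width: 0.0452
gripper_force: 0.0
turn [-0.004 -0.003  0.   ] then shift cm (new axes) [-0.458  0.073  4.631] now axes [-0.471  0.091  4.63 ]
t 25.9 ee [ 0.457 -0.273  0.199] F [-0.764  0.766  1.015] w 0.04516844598184564 0.0
```

```bash
python3 -m crank '[[[-0.42,0.06,0,0,0,0,4.5],[0,0,1.5,0,0,0,4.5],[0,0,1.5,0,0,0,4.5],[0,0,1,0,0,0,4.5],[0,0,0.6,0,0,0,4.5],[0,0,0,0,0,0,0],[0,0,0,0,0,0,0],[0,0,0,0,0,0,0]]]' 45
python3 -m crank '[[[0,0,0,0,0,0,0],[0,0,0,0,0,0,0],[0,0,0,0,0,0,0],[0,0,0,0,0,0,0],[0,0,0,0,0,0,0],[0,0,-1,0,0,0,0],[0,0,-1,0,0,0,0],[0,0,-1.5,0,0,0,0]]]'
```

```text
time_s: 26.9
ee_pos: [0.4581, -0.2803, 0.1555]
ee_rot: [[0.136, 0.991, 0.0], [0.991, -0.136, -0.0], [-0.0, 0.0, -1.0]]
force: [0.3, -0.1, -2.2]
gripper_width: 0.0191
gripper_force: 46.5
time_s: 27.9
ee_pos: [0.4579, -0.28, 0.1911]
ee_rot: [[0.136, 0.991, -0.0], [0.991, -0.136, 0.001], [0.0, -0.0, -1.0]]
force: [-0.3, 0.5, -3.1]
gripper_width: 0.0191
gripper_force: 46.2
```

```bash
python3 -m crank '[[[0,0,-3,0,0,0,0],[0,0,-4,0,0,0,0],[0,0,-4,0,0,0,0],[0,0,-3,0,0,0,0],[0,0,-1,0,0,0,0],[0,0,0,0,0,0,0],[0,0,0,0,0,0,0],[0,0,0,0,0,0,0]]]'
python3 -c "
from h import *
plan(*seat(FR,.015,.13,.1455))"
```

```text
time_s: 28.9
ee_pos: [0.4576, -0.2799, 0.3387]
ee_rot: [[0.136, 0.991, -0.002], [0.991, -0.136, 0.002], [0.002, -0.002, -1.0]]
force: [-0.6, -0.0, -3.4]
gripper_width: 0.0191
gripper_force: 46.3
turn [-0.431  0.094 -0.433] then shift cm (new axes) [21.364 12.015 10.975] now axes [25.934  4.967  4.9  ]
t 28.9 ee [ 0.458 -0.28   0.339] F [-0.631 -0.005 -3.388] w 0.019094623239275493 46.34148359298706
```

```bash
python3 -m crank '[[[2.5,0.5,0,0,0,0,0],[4.5,0.9,0,0,0,0,0],[4.7,0.9,0,0,0,0,0],[4.7,0.9,0,0,0,0,0],[4.7,0.9,0,0,0,0,0],[3,0.6,0,0,0,0,0],[1.8,0.3,0,0,0,0,0],[0,0,0,0,0,0,0]]]'
python3 -m crank '[[[0,0,0,-0.0862,0.0188,-0.0866,0],[0,0,0,-0.0862,0.0188,-0.0866,0],[0,0,0,-0.0862,0.0188,-0.0866,0],[0,0,0,-0.0862,0.0188,-0.0866,0],[0,0,0,-0.0862,0.0188,-0.0866,0],[0,0,0,0,0,0,0],[0,0,0,0,0,0,0],[0,0,0,0,0,0,0]]]'
python3 -c "
from h import *
plan(*seat(FR,.015,.13,.1455))"
```

```text
time_s: 29.9
ee_pos: [0.5427, -0.0297, 0.3398]
ee_rot: [[0.134, 0.991, -0.001], [0.991, -0.134, 0.0], [0.0, -0.001, -1.0]]
force: [-0.7, -0.3, -4.0]
gripper_width: 0.0193
gripper_force: 46.2
time_s: 30.9
ee_pos: [0.543, -0.0306, 0.3407]
ee_rot: [[-0.298, 0.865, 0.404], [0.954, 0.271, 0.124], [-0.002, 0.423, -0.906]]
force: [0.2, -0.5, -4.2]
gripper_width: 0.019
gripper_force: 46.2
turn [0.    0.002 0.   ] then shift cm (new axes) [ 0.132 -2.214  4.558] now axes [ 0.143 -2.216  4.557]
t 30.9 ee [ 0.543 -0.031  0.341] F [ 0.154 -0.523 -4.223] w 0.019005333358070704 46.17760956287384
```

```bash
python3 -m crank '[[[0.13,-1.1,0,0,0,0,0],[0,-1.1,0,0,0,0,0],[0,0,2,0,0,0,0],[0,0,2.5,0,0,0,0],[0,0,3,0,0,0,0],[0,0,3,0,0,0,0],[0,0,3,0,0,0,0],[0,0,0,0,0,0,0]]]'
python3 -m crank '[[[0,0,0,0,0,0,0],[0,0,0,0,0,0,0],[0,0,0,0,0,0,0],[0,0,0,0,0,0,0],[0,0,0,0,0,0,0],[0,0,0,0,0,0,0],[0,0,0,0,0,0,0],[0,0,0,0,0,0,0]]]'
python3 - <<'E'
from h import *
plan(*seat(FR,.015,0,.1455))
s=read_state();R=s["ee_rot"];q=lambda a,b,c:s["ee_pos"]+R[:,1]*(a-.004)+R[:,0]*b+R[:,2]*(.1455-c)
for n in C:
    grab_frame(n);print(n,[(t,[(d["uv"],d["score"]) for d in place_of(n,t)[:2]]) for t in("clipboard","clipboard_form")],proj(n,[q(0,0,0),q(.006,0,.075)]))
E
```

```text
time_s: 31.9
ee_pos: [0.5758, -0.0175, 0.2054]
ee_rot: [[-0.3, 0.867, 0.399], [0.954, 0.272, 0.127], [0.001, 0.419, -0.908]]
force: [-0.2, 0.3, -3.8]
gripper_width: 0.0192
gripper_force: 46.2
time_s: 32.9
ee_pos: [0.578, -0.0182, 0.2088]
ee_rot: [[-0.299, 0.864, 0.405], [0.954, 0.272, 0.125], [-0.002, 0.424, -0.906]]
force: [-0.3, 0.7, -2.7]
gripper_width: 0.0191
gripper_force: 46.2
turn [0.001 0.002 0.001] then shift cm (new axes) [0.002 0.002 4.037] now axes [ 0.009 -0.003  4.037]
t 32.9 ee [ 0.578 -0.018  0.209] F [-0.262  0.669 -2.727] w 0.019136128989926966 46.1826628446579
side [('clipboard', [([287.1, 188.6], 0.8), ([211.5, 122.7], 0.66)]), ('clipboard_form', [([283.4, 168.0], 0.7)])] [[285.138 186.32 ]
 [279.165 172.393]]
top [('clipboard', [([246.1, 164.9], 0.84)]), ('clipboard_form', [([247.5, 163.9], 0.74)])] [[249.216 162.339]
 [252.103 163.966]]
```

```bash
python3 -m crank '[[[0,0,1,0,0,0,0],[0,0,1,0,0,0,0],[0,0,0.8,0,0,0,0],[0,0,0.4,0,0,0,0],[0,0,0.2,0,0,0,0],[0,0,0.2,0,0,0,0],[0,0,0,0,0,0,0],[0,0,0,0,0,0,0]]]'
python3 -m crank '[[[0,-0.06,0,0,0,0,0],[0,-0.06,0,0,0,0,0],[0,-0.06,0,0,0,0,0],[0,-0.06,0,0,0,0,0],[0,-0.06,0,0,0,0,0],[0,0,0,0,0,0,0],[0,0,0,0,0,0,0],[0,0,0,0,0,0,0]]]'
python3 -c "
from h import *
plan(*seat(FR,.010,0,.1455))"
```

```text
time_s: 34.2
ee_pos: [0.5927, -0.0139, 0.1766]
ee_rot: [[-0.299, 0.864, 0.405], [0.954, 0.272, 0.125], [-0.002, 0.424, -0.906]]
force: [0.4, 0.5, -3.1]
gripper_width: 0.019
gripper_force: 46.2
time_s: 35.2
ee_pos: [0.59, -0.0146, 0.175]
ee_rot: [[-0.299, 0.864, 0.405], [0.954, 0.272, 0.125], [-0.002, 0.424, -0.906]]
force: [-0.7, -1.2, -4.3]
gripper_width: 0.019
gripper_force: 46.2
turn [0.001 0.002 0.001] then shift cm (new axes) [ 0.013 -0.211  0.444] now axes [ 0.014 -0.212  0.444]
t 35.2 ee [ 0.59  -0.015  0.175] F [-0.715 -1.177 -4.331] w 0.01901180961960466 46.20039224624634
```

```bash
python3 -m crank '[[[0,0,0.1,0,0,0,0],[0,0,0.1,0,0,0,0],[0,0,0.1,0,0,0,0],[0,0,0.05,0,0,0,0],[0,0,0,0,0,0,0],[0,0,0,0,0,0,0],[0,0,0,0,0,0,0],[0,0,0,0,0,0,0]]]'
python3 -m crank '[[[0,-0.05,0,0,0,0,0],[0,-0.05,0,0,0,0,0],[0,-0.05,0,0,0,0,0],[0,0,0,0,0,0,0],[0,0,0,0,0,0,0],[0,0,0,0,0,0,0],[0,0,0,0,0,0,0],[0,0,0,0,0,0,0]]]'
python3 -m crank '[[[0,0,0.05,0,0,0,0],[0,0,0.05,0,0,0,0],[0,0,0.05,0,0,0,0],[0,0,0,0,0,0,0],[0,0,0,0,0,0,0],[0,0,0,0,0,0,0],[0,0,0,0,0,0,0],[0,0,0,0,0,0,0]]]'
python3 -c "
from h import *
plan(*seat(FR,.010,0,.1455))"
```

```text
time_s: 36.2
ee_pos: [0.5914, -0.0142, 0.1719]
ee_rot: [[-0.299, 0.864, 0.405], [0.954, 0.272, 0.125], [-0.002, 0.424, -0.906]]
force: [0.0, -0.3, -4.2]
gripper_width: 0.0192
gripper_force: 46.2
time_s: 37.2
ee_pos: [0.5901, -0.0146, 0.1712]
ee_rot: [[-0.299, 0.864, 0.405], [0.954, 0.272, 0.125], [-0.002, 0.424, -0.906]]
force: [0.0, 0.3, -3.5]
gripper_width: 0.0189
gripper_force: 46.2
time_s: 38.2
ee_pos: [0.591, -0.0146, 0.1709]
ee_rot: [[-0.299, 0.864, 0.406], [0.954, 0.272, 0.125], [-0.003, 0.424, -0.905]]
force: [-6.0, -1.6, 5.8]
gripper_width: 0.0189
gripper_force: 47.4
turn [0.002 0.002 0.001] then shift cm (new axes) [ 0.037 -0.119  0.038] now axes [ 0.037 -0.119  0.038]
t 38.2 ee [ 0.591 -0.015  0.171] F [-6.043 -1.622  5.83 ] w 0.018934444958985757 47.425957918167114
```

Floor found. I'll relieve it slightly and lean back until the backrest is felt.

```bash
python3 -m crank '[[[0,0,-0.06,0,0,0,0],[0,-0.05,0,0,0,0,0],[0,-0.05,0,0,0,0,0],[0,-0.03,0,0,0,0,0],[0,0,0,0,0,0,0],[0,0,0,0,0,0,0],[0,0,0,0,0,0,0],[0,0,0,0,0,0,0]]]'
python3 -c "
from h import *
plan(*seat(FR,.010,0,.1455))"
```

```text
time_s: 39.2
ee_pos: [0.5899, -0.0149, 0.1704]
ee_rot: [[-0.299, 0.864, 0.406], [0.954, 0.272, 0.125], [-0.003, 0.425, -0.905]]
force: [-1.5, 0.5, 4.9]
gripper_width: 0.0189
gripper_force: 47.6
turn [0.003 0.003 0.001] then shift cm (new axes) [0.036 0.006 0.04 ] now axes [0.036 0.006 0.04 ]
t 39.2 ee [ 0.59  -0.015  0.17 ] F [-1.485  0.502  4.914] w 0.018908035579011422 47.648677825927734
```

```bash
python3 -m crank '[[[0,-0.04,-0.02,0,0,0,0],[0,-0.04,0,0,0,0,0],[0,-0.03,0,0,0,0,0],[0,0,0,0,0,0,0],[0,0,0,0,0,0,0],[0,0,0,0,0,0,0],[0,0,0,0,0,0,0],[0,0,0,0,0,0,0]]]'
```

```text
time_s: 40.2
ee_pos: [0.589, -0.0152, 0.1701]
ee_rot: [[-0.298, 0.864, 0.407], [0.954, 0.271, 0.125], [-0.003, 0.425, -0.905]]
force: [4.9, 0.9, 2.4]
gripper_width: 0.0194
gripper_force: 46.9
```

Backrest contact (+5 N). Releasing and backing off.

```bash
python3 -m crank '[[[0,0.03,0,0,0,0,0],[0,0,0,0,0,0,2.1],[0,0,0,0,0,0,2.3],[0,0,0,0,0,0,2.7],[0,0,0,0,0,0,3.3],[0,0,0,0,0,0,4],[0,0,0,0,0,0,4],[0,0,0,0,0,0,4]]]' 20
python3 -m crank '[[[0,0,-0.5,0,0,0,4],[0,0,-1,0,0,0,4],[0,0,-2,0,0,0,4],[0,0,-3,0,0,0,4],[0,0,-3,0,0,0,4],[0,0,-4,0,0,0,4],[0,0,-4,0,0,0,4],[0,0,0,0,0,0,4]]]'
python3 - <<'E'
from h import *
F={n:grab_frame(n)[:,:,::-1] for n in C}
def crop(n,x,y,w,h,W,H): return cv2.resize(F[n][y:y+h,x:x+w],(W,H),interpolation=cv2.INTER_CUBIC)
cv2.imwrite("pics/e.png",np.vstack([crop("top",80,120,200,75,800,300),np.hstack([crop("side",180,80,80,60,400,300),crop("side",240,140,80,60,400,300)])]))
p,y=FR;T=tool(y,25);q=lambda a,b,c:p+T[:,1]*a+T[:,0]*b-T[:,2]*c
P=[q(0,-.065,.17),q(0,.065,.17),q(0,-.065,0),q(.012,-.065,0)]
print("pred top",(proj("top",P)-[80,120])*4,"\nside",(proj("side",P)-[240,140])*5+[400,300])
print(read_state()["force"])
E
```

```text
time_s: 41.2
ee_pos: [0.5886, -0.015, 0.1696]
ee_rot: [[-0.299, 0.864, 0.405], [0.954, 0.272, 0.125], [-0.002, 0.424, -0.906]]
force: [0.0, -0.6, 0.3]
gripper_width: 0.0399
gripper_force: 0.0
time_s: 42.2
ee_pos: [0.5186, -0.0379, 0.3334]
ee_rot: [[-0.298, 0.861, 0.412], [0.955, 0.272, 0.121], [-0.008, 0.43, -0.903]]
force: [-0.4, -0.3, -1.0]
gripper_width: 0.04
gripper_force: 0.0
pred top [[809.73040907 178.39531644]
 [607.42292356 250.68186748]
 [761.18510515 146.21594253]
 [755.9371607  130.14510334]] 
side [[624.05910598 491.5575451 ]
 [472.42298439 378.7081772 ]
 [703.31633339 630.91168528]
 [716.62202836 616.88387848]]
[-0.70165869 -0.38983435 -0.70713574]
```

View pics/e.png

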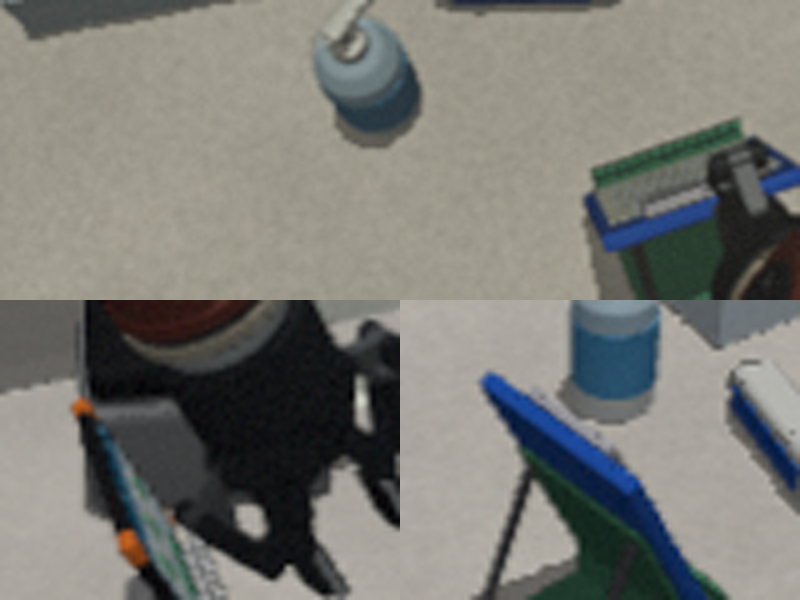

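The clipboard is seated on the green stand, form outwards. Its corners at (605,250) in the top crop and (625,493) in the side crop match the seated prediction, and the tablet is unchanged. Handing in.

```bash
python3 -c "
from workcell import *
print(finish_job())"
```

```text
the job is handed in; nothing more can be done
None
```

I handed the job in at about 42 s of the 62 s, with no verdict returned; in the last pictures both the tablet and the clipboard sit seated, centred and facing outwards on their stands, the swivel was near its mark when last in view, and nothing else was knowingly touched.

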